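Close the mould press and start its clamping bolt

TASK

The loaded mould press stands with its lid half open: push the lid fully shut, then use the crank on the lid to start the clamping bolt in its thread. Turn it backward (counter-clockwise from above) until you feel the bolt drop off the thread's edge and let it sink, then turn it forward (clockwise) one full turn, and finish while still gripping the black crank knob with the bolt at rest in the thread and the lid shut. Leave the other things on the bench where they are.

Things in the scene. Friction and masses are not known exactly. Their poses are not given: they have to be found in the camera images.
- press: Bare aluminium mould press fixed to the bench: base plate 210 x 170 x 12 mm, an open frame to 61 mm height holding a dark rubber mould, a hinged lid 178 x 150 x 8 mm. Origin: centre of the base's underside; x from its front (bolt end, nearest the robot) to its hinge end, y left, z up. Bolt axis at x -65, y 0 mm; the threaded boss is below it, under the lid.
- press_lid (a joint): Lid angle in rad: 0 fully shut (a stop), positive open (front end up); starts 0.4 to 0.8. The hinge is stiff: the lid stays where it is left; 5 to 15 N pressed down on its front end shuts it.
- lid_ear (a point): Middle of the upper face of the lid's pushing ear, a flat tab 42 x 41 mm, 8 mm thick, on the lid's left side near its front; 150 mm from the hinge line and 100 mm left of the bolt's axis, clear of the crank; it moves with the lid. Lid shut: press x -65, y +100, z 70 mm.
- bolt_turn (a joint): Turn of bolt and crank, rad, growing clockwise from above (forward). At 0 the crank arm points along the press's +x, at 1.57 along its -y. Starts 0.9 to 2.2; about 1 N at the knob turns it. The thread edge, unseen, is between -0.45 and +0.45, new each time: there, turning backward, the bolt drops. Turned forward first it binds (not to be forced). 1 rad past the edge does no harm.
- bolt_down (a joint): Sinking of the bolt through the lid, m (range -0.003 to 0.015). Bolt and crank, 0.29 kg, slide freely and sink by their weight; a hand gripping the knob must go down with them (until then it feels the weight). Lid open: 0.015. Lid just shut: 0, on the thread's top. Past the edge: drops 6 mm, to about 0.006. Pitch 6 mm: one turn forward brings about 0.012. The knob sinks with it.
- bolt_top (a point): Centre of the upper face of the crank's round dark steel hub (32 mm across), on the bolt's axis; 118 mm above the bench when the lid is shut and the bolt is at 0.000. The crank arm, 16 mm wide, runs out from it, its top level with the hub's.
- crank_knob: Upright black cylinder at the end of the crank arm, 18 mm across, 36 mm high, to be gripped from above; it spins freely on the arm, so a hand can carry it round in a circle without turning. Origin: middle of its underside, on the top of the arm, 50 mm from the bolt's axis; z up along the knob.
- knob_mid (a point): Middle of the crank knob, 18 mm above its underside.
- mandrel_stub: Bystander: tapered steel ring mandrel standing upright, 32 mm across at the foot, 114 mm high; origin under it.
- flux_dish: Bystander: white ceramic bowl, 60 mm across, 28 mm high; origin under it.
- solder_block: Bystander: pale plaster soldering block, 120 x 75 x 30 mm; origin under it.
- needle_screwdriver: Bystander: screwdriver lying on the bench, 160 mm long.
- pickle_bottle: Bystander: white plastic bottle, 44 mm across, 110 mm high; origin under it.
- flask_ring: Bystander: steel flask ring standing on end, 64 mm across, 50 mm high; origin under it.
- chasing_hammer: Bystander: hammer lying on the bench, 220 mm long.
- lid_hinge (a point): Middle of the lid's hinge line, which runs along the press's y at press x +85, z 62 mm (the height of the lid's underside).

How it is judged (in metres and radians):
On the way, in this order (a step that is already met when the one before it is completed fails the run):
1. the lid is fully shut, the bolt resting on top of its thread (value of joint press_lid below 0.03 rad and value of joint bolt_down below 0.003 m), for 0.2 s.
2. the bolt, turned backward, has dropped off the thread edge, the lid still shut (value of joint press_lid below 0.03 rad and value of joint bolt_down between 0.0043 and 0.0085 m and value of joint bolt_turn below 0.6 rad), for 0.2 s.
At the end, for the whole second after the job is handed in: The lid is shut (under 0.03 rad), the bolt has been started by about one turn (sunk 10.2 to 13.8 mm, that is one turn give or take a quarter, with bolt_turn above 4.2 rad), it is not turning (under 0.1 rad/s), and the fingers still grip the crank knob (over 3 N) (value of joint press_lid below 0.03 rad and value of joint bolt_down between 0.0102 and 0.0138 m and value of joint bolt_turn above 4.2 rad and velocity of joint bolt_turn between -0.1 and 0.1 rad/s and contact force between the fingers and crank_knob above 3 N); the arm keeps its last pose, push and grip.
It fails at once if a bystander is moved more than 30 mm (distance of any of mandrel_stub, flux_dish, solder_block, needle_screwdriver, pickle_bottle, flask_ring, chasing_hammer from where it was at the start of the episode above 0.03 m).
It also fails if it takes over 70 s, if anything falls off the work surface, if the arm or the gripper's body presses on something with over 40 N, if the wrist force passes 120 N, or if a joint passes its speed limit or range.

ROBOT

A 6-joint arm with a two-finger parallel gripper is mounted at the origin on the work surface. World frame = base frame: x ahead of the robot, y to its left, z up, the work surface at z = 0. Lengths are in mm, angles in rad, forces in N, time in s.
With the tool pointing down it reaches from about 275 to 750 mm from the base axis. Payload 10.2 kg.
Tool frame: the origin (TCP) lies at the very end of the fingers, on their centre line; the grasp point (between the pads) lies 19 mm behind it; z points along the fingers, y is the line along which they close (so a half turn about z gives the same grasp; the last joint's range is limited). The gripper opens to 85 mm and grips with 20 to 120 N. Pads are 22 mm wide; open, the fingers measure 114 mm over their backs; the gripper's body (76 mm by 85 mm) begins 54 mm behind the grasp point. The pads swing forward as they close: fully open they stand 13 mm farther back than shut.
Start: joints at [-1.369, 0.313, 1.498, -0, 1.331, -0.223], TCP at [216.361, -478.35, 231.294] pointing down, gripper open.
Joint ranges: [-2.94, 2.94], [-0.97, 2.17], [0.19, 2.56], [-1.23, 4.37], [0.02, 3.11], [-2.88, 2.88]. Speed limits (rad/s): [2.39, 2.39, 3.01, 3.14, 3.14, 3.14].

INTERFACE

Orientations are given as a unit quaternion [w, x, y, z].
In Python, from rig import * gives the robot as it stands. The module is installed in compiled form; this text tells all that it offers.
- The arm moves only by the shell command python3 -m crank 'ROWS' [FORCE]. ROWS is JSON, a list that holds one entry, the list of rows, each a list of 7 numbers: the shift along the tool's x, y, z in units of 25 mm (1.0 is 25 mm), then the turn, a rotation vector about the tool's x, y, z in units of 8 degrees (1.0 is 8 degrees), then the finger opening in mm, from 0 to 85.4. A call has exactly 8 rows; each row shifts and turns the commanded pose from where the row before left it, along the tool's axes as they then stand; what a row does not reach is not made up. A row lasts 1/10 s, in which the tool goes at most 50 mm and 8.59 degrees, less where a joint would pass 70% of its speed; a pose out of reach is approached as far as the arm can. A call is refused whole if a number of a shift passes 1 or a number of a turn 1, either way. A call with a gripper value outside its range is refused whole. The fingers move at their own pace and stop on an object; FORCE is the grip in N (left out, the last holds). Time passes only in rows, so rows that do not move let the fingers close, or fill a call up. It gives the time, the measured TCP pose, the force, the opening and the grip force at its end, in the units of the state.
- sense(): the state, without advancing time (a new reading comes with each control period).
- capture(name): name is "scene" or "top" or "wrist"; returns the picture (384x512x3 uint8, blue, green, red); there is no depth.
- camera_model(name): a dict with "fx", "fy", "cx", "cy" (pixels), "k1" (the pictures are not rectified: a ray, as slopes to the right and down, at radius r is drawn at 1 + k1 r^2 times it, then the intrinsics apply), "world_from_camera" (4x4, takes a point from camera to world coordinates); the wrist camera has in their place "T_tool_cam" (4x4, takes a point from camera to tool coordinates, whose origin is the TCP and whose axes are the flange's). Camera axes: x right, y up, looking along -z (the intrinsics and any distortion apply to the point x, -y, -z); pixel columns grow to the right and rows downward; lengths in mm; the calibration is good to about 2 mm. A picture is of the moment at which its call begins: read the wrist's pose just before it. camera_model takes no time and is no camera call.
- finish_job(): hands the job in; it is judged then, once.
The state is a dict: "time_s": time; "joints": joint angles; "dq": joint speeds; "tau": joint torques, N m; "eef_pos": TCP position; "ee_rot": TCP orientation; "force": force on the tool from outside, world axes, zero at the start; "wrist_torque": the same for the moment, N m; "grip_width": opening from 0.0 (shut) to 1.0 (fully open); "grip_force": force on a finger pad.
Only numpy, scipy, OpenCV 4.12 (cv2) and the standard library are available. Lean on these libraries where they do the work, as an engineer would, in place of code of your own. Each camera call takes 0.05 s, during which the arm holds its last target. There are 200 camera calls.

## Working session

There is one attempt and no reset: what is moved stays moved. The work goes in short steps, Python scripts to look and compute and a shell command to move; the robot and the scene stay as the last step left them, time stands still between calls to the robot, and variables do not carry over. Pictures are saved under pics/ and viewed, at most 10 in all, crops included, and the job is handed in when it is done.

```bash
mkdir -p pics
python3 - <<'E'
from rig import *
import cv2
s=sense();print(s)
for n in("scene","top"):
    cv2.imwrite(f"pics/{n}0.png",capture(n));print(n,camera_model(n))
print(camera_model("wrist"))
E
```

```text
{'time_s': 0.0, 'joints': array([-1.36944232e+00,  3.13462152e-01,  1.49841313e+00, -1.71048394e-05,
        1.33101160e+00, -2.23439016e-01]), 'dq': array([-0.00066411,  0.00074826, -0.00069614,  0.00130115,  0.00030057,
       -0.00090218]), 'tau': array([ 1.85605390e-04, -4.12263465e+01, -2.59744066e+01, -1.75992504e-04,
        4.13195041e-03, -5.59786798e-06]), 'eef_pos': array([ 216.28414194, -478.10279073,  230.73787887]), 'ee_rot': array([-6.47163256e-04,  9.77527896e-01,  2.10805109e-01, -1.16032513e-06]), 'force': array([0.05690797, 0.59632121, 0.42744057]), 'wrist_torque': array([ 0.0011193 ,  0.04121405, -0.04068142]), 'grip_force': 0.0, 'grip_width': 0.9991382079258386}
scene {'fx': 367.3272794861857, 'fy': 367.3272794861857, 'cx': 252.50729825889644, 'cy': 194.05484217502348, 'k1': -0.0945048821038055, 'world_from_camera': array([[-7.16021894e-01, -4.87579069e-01,  4.99579122e-01,
         1.01224581e+03],
       [ 6.98076506e-01, -4.98720788e-01,  5.13776963e-01,
         4.89807341e+02],
       [-1.35640041e-03,  7.16620002e-01,  6.97462496e-01,
         7.82185521e+0
[... 377 characters left out ...]
-1.44484933e-02,
         7.49498719e+00],
       [-1.62566220e-02,  1.12445138e-01,  9.93524943e-01,
         1.35888335e+03],
       [ 0.00000000e+00,  0.00000000e+00,  0.00000000e+00,
         1.00000000e+00]])}
{'fx': 269.19178242454063, 'fy': 269.19178242454063, 'cx': 260.7991618274079, 'cy': 185.2673160521142, 'k1': -0.0531708661744678, 'T_tool_cam': array([[ 5.51593893e-04,  9.51431875e-01,  3.07858867e-01,
         7.81725480e+01],
       [ 9.99999838e-01, -4.81163304e-04, -3.04684091e-04,
        -6.17808422e-01],
       [-1.41755766e-04,  3.07858986e-01, -9.51431986e-01,
        -1.42479619e+02],
       [ 0.00000000e+00,  0.00000000e+00,  0.00000000e+00,
         1.00000000e+00]])}
```

View pics/scene0.png

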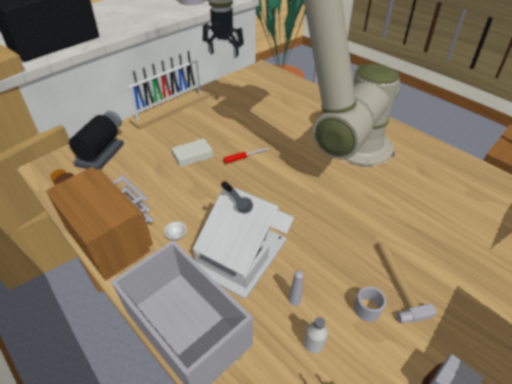

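View pics/top0.png

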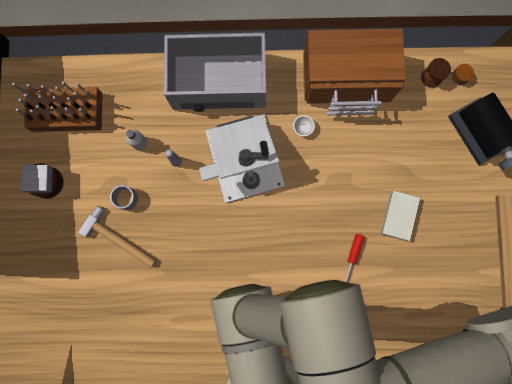

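The scene view shows the press at about (240,240) with the hub at (243,204), and the ear to the right. In the top view the ear is at (209,172), the hub at (246,157), the knob at (264,148) and the front base edge runs (228,201)-(283,188). I'll enlarge both for exact pixels.

```bash
cat > h.py <<'E'
from rig import *
import numpy as np, cv2
from scipy.spatial.transform import Rotation as R
def model(n,s=None):
    m=camera_model(n)
    if n=="wrist":
        T=np.eye(4);q=s["ee_rot"];T[:3,:3]=R.from_quat([q[1],q[2],q[3],q[0]]).as_matrix();T[:3,3]=s["eef_pos"]
        m["world_from_camera"]=T@m["T_tool_cam"]
    return m
def ray(m,u,v):
    K=np.array([[m["fx"],0,m["cx"]],[0,m["fy"],m["cy"]],[0,0,1.]])
    p=cv2.undistortPoints(np.array([[[u,v]]],float),K,np.array([m["k1"],0,0,0]))[0,0]
    T=m["world_from_camera"];return T[:3,3],T[:3,:3]@np.array([p[0],-p[1],-1])
def plane(m,u,v,z):
    o,d=ray(m,u,v);return o+d*(z-o[2])/d[2]
def proj(m,P):
    T=np.linalg.inv(m["world_from_camera"]);c=T[:3,:3]@np.asarray(P,float)+T[:3,3]
    x=c[0]/-c[2];y=-c[1]/-c[2];f=1+m["k1"]*(x*x+y*y)
    return m["cx"]+m["fx"]*x*f,m["cy"]+m["fy"]*y*f
def tri(a,b):
    (o1,d1),(o2,d2)=a,b
    t=np.linalg.lstsq(np.c_[d1,-d2],o2-o1,rcond=None)[0]
    p,q=o1+t[0]*d1,o2+t[1]*d2;return (p+q)/2,np.linalg.norm(p-q)
E
python3 - <<'E'
import cv2,numpy as np
a=cv2.imread("pics/top0.png")[105:210,190:295];b=cv2.imread("pics/scene0.png")[175:300,185:300]
a=cv2.resize(a,None,fx=5,fy=5,interpolation=2)[:, :];b=cv2.resize(b,None,fx=4,fy=4,interpolation=2)
b=cv2.copyMakeBorder(b,0,max(0,525-b.shape[0]),0,0,0)[:525,:275*2]
# separate grids
def grid(im,x0,y0,f):
    for k in range(0,im.shape[1],10*f): cv2.putText(im,str(x0+k//f),(k,8),0,.3,(0,0,255));cv2.line(im,(k,8),(k,12),(0,0,255))
    for k in range(0,im.shape[0],10*f): cv2.putText(im,str(y0+k//f),(0,k+4),0,.3,(0,0,255))
grid(a,190,105,5);grid(b,185,175,4)
cv2.imwrite("pics/a.png",a);cv2.imwrite("pics/b.png",b)
E
```

```text
(no output)
```

View pics/a.png

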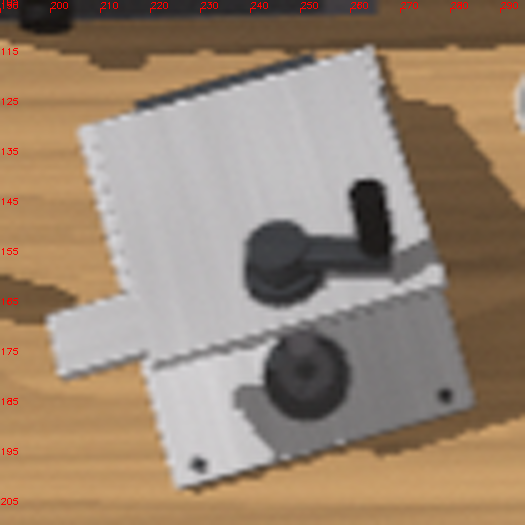

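View pics/b.png

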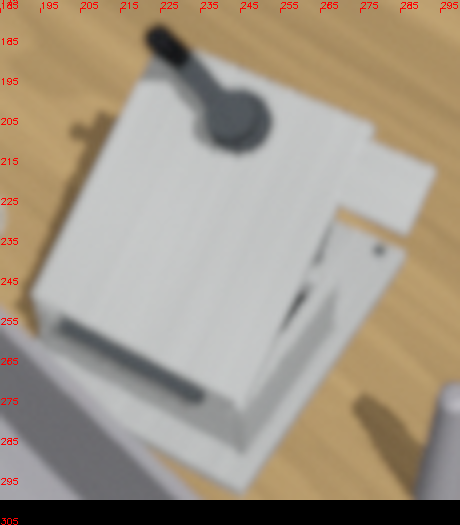

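In the top view I read the base front corners at (225.5,202.5) and (284.5,186), the ear centre at (209.5,171.5), the hub top at (246,154.5) and the knob's tip at (263.5,143). In the scene view the ear centre is at (281.5,221), the hub top at (243,203) and the knob's tip at (224,184).

Run:
```python
from h import *
np.set_printoptions(precision=1,suppress=True)
t,s=model("top"),model("scene")
L=plane(t,225.5,202.5,12);Rr=plane(t,284.5,186,12)
print(L,Rr,np.linalg.norm(L-Rr))
y=(L-Rr)/np.linalg.norm(L-Rr);x=np.array([y[1],-y[0],0]);O=(L+Rr)/2+105*x;O[2]=0
yaw=np.arctan2(x[1],x[0]);print("O",O,"yaw",yaw)
M=np.c_[x,y,[0,0,1]]
def pr(P):return M.T@(P-O)
for n,a,b in(("ear",(209.5,171.5),(281.5,221)),("earFL",(202,180),(294,216.5)),("hub",(246,154.5),(243,203)),("knobtip",(263.5,143),(224,184.5)),("lidFL",(220,178),(278,206.5))):
    P,e=tri(ray(t,*a),ray(s,*b));print(n,P,"press",pr(P),e)
    q=pr(P)
    print("   angle",np.arctan2(q[2]-62,85-q[0]))
```

```text
[512.8 101.9  12. ] [555.2 -59.2  12. ] 166.57247310347316
O [635.5  48.1   0. ] yaw 0.2576578679667842
ear [573.9 132.3 148.8] press [-38.2  97.1 148.8] 3.1198057751343944
   angle 0.6139365454101068
earFL [551.3 149.5 160.3] press [-55.7 119.5 160.3] 3.0984117740629356
   angle 0.6100335212538754
hub [610.3  41.6 168. ] press [-26.1   0.1 168. ] 3.9733763029236173
   angle 0.7620347181453941
knobtip [628.3  -1.2 210.2] press [-19.6 -45.9 210.2] 3.29840616889764
   angle 0.9563439218234223
lidFL [555.5 104.6 162.9] press [-63.   75.  162.9] 1.1915304153883837
   angle 0.5984266329748219
```

```bash
python3 -m crank '[[[0.96,-0.68,-0.2,0,0,0,0],[0.96,-0.68,-0.2,0,0,0,0],[0.96,-0.68,-0.2,0,0,0,0],[0.96,-0.68,-0.2,0,0,0,0],[0.96,-0.68,-0.2,0,0,0,0],[0.96,-0.68,-0.2,0,0,0,0],[0.96,-0.68,-0.2,0,0,0,0],[0.96,-0.68,-0.2,0,0,0,0]]]' 40
python3 -m crank '[[[0.96,-0.68,0,0,0,0,0],[0.96,-0.68,0,0,0,0,0],[0.96,-0.68,0,0,0,0,0],[0.96,-0.68,0,0,0,0,0],[0.96,-0.68,0,0,0,0,0],[0.96,-0.68,0,0,0,0,0],[0.96,-0.68,0,0,0,0,0],[0.96,-0.68,0,0,0,0,0]]]'
python3 -m crank '[[[0.96,-0.68,0,0,0,0,0],[0.96,-0.68,0,0,0,0,0],[0.96,-0.68,0,0,0,0,0],[0.96,-0.68,0,0,0,0,0],[0.96,-0.68,0,0,0,0,0],[0.96,-0.68,0,0,0,0,0],[0.96,-0.68,0,0,0,0,0],[0,0,0,0,0,0,0]]]'
```

```text
time_s: 0.9
eef_pos: [335.6, -274.1, 271.3]
ee_rot: [-0.0, 0.978, 0.211, -0.0]
force: [1.2, 0.1, -0.0]
grip_width: -0.002
grip_force: 0.0
time_s: 1.7
eef_pos: [454.5, -71.0, 271.1]
ee_rot: [-0.0, 0.978, 0.211, -0.0]
force: [-0.5, -1.8, 0.5]
grip_width: 0.002
grip_force: 0.0
time_s: 2.5
eef_pos: [558.8, 107.8, 270.4]
ee_rot: [-0.0, 0.977, 0.212, -0.0]
force: [-0.1, 1.0, -0.6]
grip_width: -0.002
grip_force: 0.0
```

Run:
```python
from h import *
s=sense();im=capture("wrist");cv2.imwrite("pics/w1.png",im)
m=model("wrist",s);print(s["eef_pos"],proj(m,[573.9,132.3,148.8]),proj(m,[610.3,41.6,168]),proj(m,s["eef_pos"]))
```

```text
[558.77687292 107.82417353 270.35851618] (np.float64(245.412918596708), np.float64(155.4003125034822)) (np.float64(348.53332668192263), np.float64(164.50643171409178)) (np.float64(261.73471329959864), np.float64(236.62601078101451))
```

View pics/w1.png

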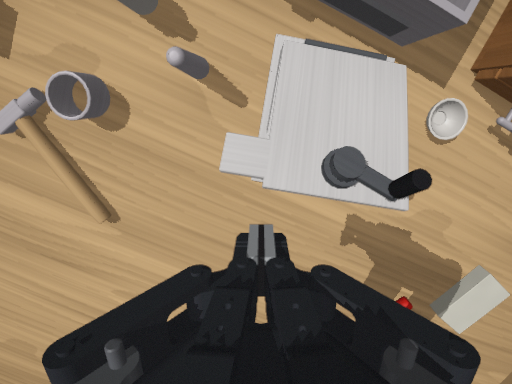

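The wrist view shows the ear centre at (245,156) and the hub at (348,164), which matches the projections to within about 1 mm. I'll approach the ear now and push it down along its arc.

```bash
python3 -m crank '[[[0.96,-0.64,0.5,0,0,0,0],[0,0,0.75,0,0,0,0],[0,0,0.75,0,0,0,0],[0,0,0.75,0,0,0,0],[0,0,0.75,0,0,0,0],[0,0,0.75,0,0,0,0],[0,0,0.3,0,0,0,0],[0,0,0,0,0,0,0]]]'
python3 -m crank '[[[-0.06,-0.01,0.3,0,0,0,0],[-0.08,-0.015,0.3,0,0,0,0],[-0.08,-0.015,0.3,0,0,0,0],[-0.08,-0.015,0.3,0,0,0,0],[-0.08,-0.015,0.3,0,0,0,0],[-0.08,-0.015,0.3,0,0,0,0],[-0.08,-0.015,0.3,0,0,0,0],[-0.08,-0.015,0.3,0,0,0,0]]]'
```

```text
time_s: 3.35
eef_pos: [573.1, 129.2, 157.3]
ee_rot: [-0.0, 0.978, 0.21, -0.001]
force: [-0.4, -0.7, -0.1]
grip_width: -0.003
grip_force: 0.0
time_s: 4.15
eef_pos: [558.4, 125.8, 98.5]
ee_rot: [0.0, 0.978, 0.211, 0.001]
force: [-0.9, -0.4, 4.9]
grip_width: -0.0
grip_force: 2.4
```

```bash
python3 -m crank '[[[-0.06,-0.04,0.2,0,0,0,0],[-0.06,-0.04,0.2,0,0,0,0],[-0.06,-0.04,0.2,0,0,0,0],[-0.04,-0.04,0.2,0,0,0,0],[-0.04,-0.04,0.15,0,0,0,0],[0,0,0.1,0,0,0,0],[0,0,0.1,0,0,0,0],[0,0,0,0,0,0,0]]]'
```

```text
time_s: 4.95
eef_pos: [551.0, 127.7, 70.0]
ee_rot: [0.001, 0.978, 0.211, 0.001]
force: [0.9, -3.6, 10.4]
grip_width: -0.002
grip_force: 5.7
```

```bash
python3 -m crank '[[[0,0,0.04,0,0,0,0],[0,0,0.04,0,0,0,0],[0,0,0.04,0,0,0,0],[0,0,0.02,0,0,0,0],[0,0,0,0,0,0,0],[0,0,0,0,0,0,0],[0,0,0,0,0,0,0],[0,0,0,0,0,0,0]]]'
```

```text
time_s: 5.75
eef_pos: [551.1, 127.7, 69.7]
ee_rot: [0.001, 0.977, 0.211, 0.002]
force: [-12.6, -4.8, 40.6]
grip_width: 0.003
grip_force: 20.4
```

```bash
python3 -m crank '[[[0,0,-0.6,0,0,0,0],[0,0,-1,0,0,0,0],[0,0,-1,0,0,0,0],[0,0,-1,0,0,0,0],[-0.6,0.8,-1,0,0,0,0],[-0.7,1,-1,0,0,0,0],[-0.7,1,-0.4,0,0,0,0],[-0.7,1,0,0,0,0,0]]]'
python3 -m crank '[[[0,0,0,0,0,0,60],[0,0,0,0,0,0,60],[0,0,0,0,0,0,60],[0,0,0,0,0,0,60],[0,0,0,0,0,0,60],[0,0,0,0,0,0,60],[0,0,0,0,0,0,60],[0,0,0,0,0,0,60]]]'
python3 - <<'E'
from h import *
s=sense();im=capture("wrist");cv2.imwrite("pics/w2.png",im);cv2.imwrite("pics/s2.png",capture("scene"));cv2.imwrite("pics/t2.png",capture("top"))
np.save("s2.npy",{k:s[k] for k in("eef_pos","ee_rot")})
m=model("wrist",s);print(s["eef_pos"],proj(m,[572.6,31.5,118]))
E
```

```text
time_s: 6.55
eef_pos: [527.6, 12.9, 216.4]
ee_rot: [0.0, 0.977, 0.211, 0.001]
force: [0.0, -0.6, -1.0]
grip_width: -0.001
grip_force: 0.0
time_s: 7.35
eef_pos: [527.8, 13.7, 215.3]
ee_rot: [-0.0, 0.978, 0.211, -0.0]
force: [0.2, 0.8, 0.4]
grip_width: 0.704
grip_force: 0.0
[527.78130593  13.70989932 215.26075705] (np.float64(264.01973485500287), np.float64(134.03161756059794))
```

View pics/w2.png

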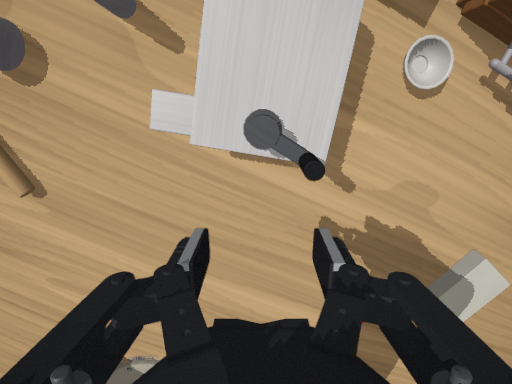

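The lid looks shut, with the hub top at (263,129) and the knob's tip at about (313,171). I'll measure these by mask, then take a second view partway through the approach to triangulate.

```bash
cat >> h.py <<'E'
def knob_px(im,roi,thr=28):
    u0,v0,u1,v1=roi;g=im[v0:v1,u0:u1].max(2)
    n,l,st,c=cv2.connectedComponentsWithStats((g<thr).astype(np.uint8))
    i=1+np.argmax(st[1:,4]);k=cv2.findContours((l==i).astype(np.uint8),0,1)[0][0]
    return c[i]+[u0,v0],st[i]+[u0,v0,0,0,0],k[:,0]+[u0,v0]
E
python3 - <<'E'
from h import *
np.set_printoptions(precision=1,suppress=True)
im=cv2.imread("pics/w2.png");s=np.load("s2.npy",allow_pickle=True).item();m=model("wrist",s)
print(im[150:192:4,312].max(1),im[120:140:5,263].max(1))
for t in(24,32,40):
    c,st,k=knob_px(im,(295,145,335,190),t);print(t,c,st,cv2.minEnclosingCircle(k))
print("hub",plane(m,263.5,129,118),"tip",plane(m,312.5,171,154))
E
```

```text
[191  21  24  35  35  31  36  36 186 193 196] [87 88 84 90]
24 [312.2 156.6] [307 153  13   9  36] ((313.0, 157.0), 7.211202621459961)
32 [306.5 159.7] [299 153  21  20 174] ((308.7193298339844, 162.7081756591797), 10.421713829040527)
40 [311.2 166.2] [299 153  26  27 481] ((311.0, 166.0), 14.4223051071167)
hub [576.4  33.7 118. ] tip [566.1 -12.8 154. ]
```

```bash
python3 -m crank '[[[-0.4,0.6,0,0,0,0,60],[-0.4,0.6,0,0,0,0,60],[-0.4,0.6,0,0,0,0,60],[0,0.6,0,0,0,0,60],[0,0,0,0,0,0,60],[0,0,0,0,0,0,60],[0,0,0,0,0,0,60],[0,0,0,0,0,0,60]]]'
python3 - <<'E'
from h import *
s=sense();im=capture("wrist");cv2.imwrite("pics/w3.png",im)
np.save("s3.npy",{k:s[k] for k in("eef_pos","ee_rot")})
m=model("wrist",s)
for P in([586,-16,154],[572.6,31.5,118]):print(proj(m,P))
x,y=map(int,proj(m,[572,-15,136]));print(x,y)
a=cv2.resize(cv2.imread("pics/w2.png")[105:205,225:345],None,fx=4,fy=4,interpolation=2)
u0=max(0,x-90);v0=max(0,y-50);b=cv2.resize(im[v0:v0+100,u0:u0+100],None,fx=4,fy=4,interpolation=2);print(u0,v0)
for q in (a,b):
    for k in range(0,q.shape[1],40):cv2.line(q,(k,0),(k,4),(0,0,255))
    for k in range(0,400,40):cv2.line(q,(0,k),(4,k),(0,0,255))
cv2.imwrite("pics/ab.png",np.hstack([a[:,:400+80],b])[:, :800])
E
```

```text
time_s: 8.3
eef_pos: [525.2, -52.8, 215.3]
ee_rot: [-0.0, 0.977, 0.211, -0.0]
force: [0.2, -0.4, 0.4]
grip_width: 0.701
grip_force: 0.0
(np.float64(250.13497927605053), np.float64(109.43647521629802))
(np.float64(194.61483489638144), np.float64(99.11942860976283))
242 124
152 74
```

View pics/ab.png

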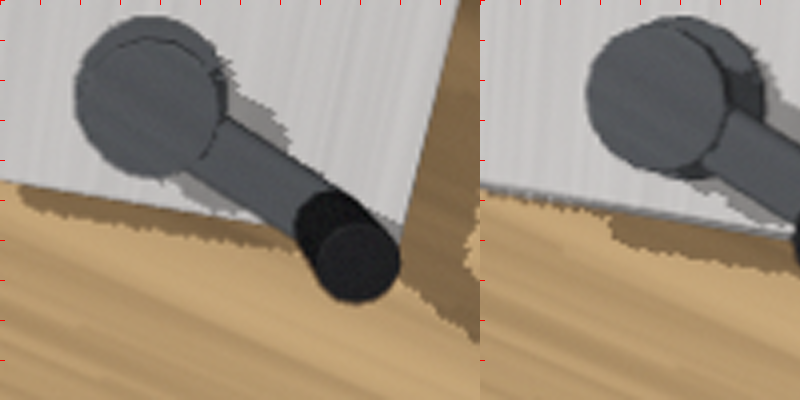

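The left crop (w2) puts the hub top at (262.2,132) and the knob's top disc at (314.5,170.5). The right crop (w3) puts the hub top at (196,98.7), with the tip outside the crop.

Run:
```python
from h import *
np.set_printoptions(precision=1,suppress=True)
M=[];tips=[]
for f,roi in(("2",(290,140,340,195)),("3",(205,90,280,165))):
    im=cv2.imread(f"pics/w{f}.png");s=np.load(f"s{f}.npy",allow_pickle=True).item();M.append(model("wrist",s))
    u0,v0,u1,v1=roi;g=cv2.medianBlur(im[v0:v1,u0:u1].max(2),3)
    k=((g>28)&(g<44)).astype(np.uint8);k=cv2.morphologyEx(k,cv2.MORPH_OPEN,np.ones((5,5),np.uint8))
    n,l,st,c=cv2.connectedComponentsWithStats(k);i=1+np.argmax(st[1:,4])
    ct=cv2.findContours((l==i).astype(np.uint8),0,1)[0][0];e=cv2.minEnclosingCircle(ct)
    tips.append(np.array(e[0])+[u0,v0]);print(f,tips[-1],e[1],st[i])
tip,e=tri(ray(M[0],*tips[0]),ray(M[1],*tips[1]));print("tip",tip,e)
hub,e=tri(ray(M[0],262.2,132),ray(M[1],196,98.7));print("hub",hub,e)
h=plane(M[0],262.2,132,118);h2=plane(M[1],196,98.7,118);t=plane(M[0],*tips[0],154);t2=plane(M[1],*tips[1],154);print(h,h2,t,t2)
d=(t+t2-h-h2)/2;print(np.linalg.norm(d[:2]),"phi",np.arctan2(d[1],d[0]))
```

```text
2 [313.9 170. ] 10.328886985778809 [ 14  21  21  19 318]
3 [241. 133.] 10.795565605163574 [ 26  33  21  21 350]
tip [565.8 -16.5 143.4] 0.2818371349425038
hub [572.3  33.1 106. ] 0.02517259271424347
[573.6  33.7 118. ] [573.4  30.5 118. ] [567.3 -13.4 154. ] [567.5 -16.7 154. ]
47.53553556606615 phi -1.6992308187479306
```

Run:
```python
from h import *
np.set_printoptions(precision=1,suppress=True)
sc=model("scene");P=proj(sc,[573,32,118]);T=proj(sc,[567,-15,154]);print(P,T,proj(sc,[573,32,106]),proj(sc,[567,-15,143]))
im=cv2.imread("pics/s2.png");u,v=int(P[0]),int(P[1]);c=im[v-40:v+25,u-45:u+40]
q=cv2.resize(c,None,fx=8,fy=8,interpolation=2)
for k in range(0,q.shape[1],80):cv2.putText(q,str(u-45+k//8),(k,8),0,.35,(0,0,255))
for k in range(0,q.shape[0],80):cv2.putText(q,str(v-40+k//8),(0,k+5),0,.35,(0,0,255))
cv2.imwrite("pics/sc.png",q)
```

```text
(np.float64(250.8371253401048), np.float64(207.45274159706463)) (np.float64(239.4377795346457), np.float64(186.59705857217807)) (np.float64(250.8587849935274), np.float64(210.74036138096818)) (np.float64(239.55141756041002), np.float64(189.77969595141812))
```

View pics/sc.png

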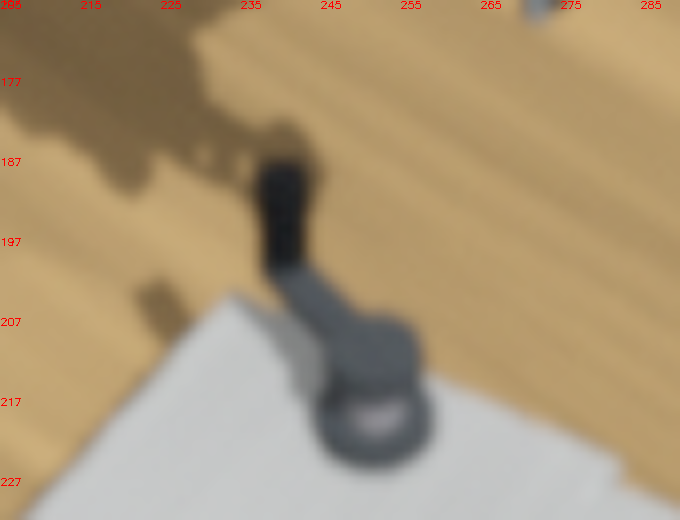

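The scene crop shows the knob's top at (240.5,189) and the hub top at (251,210). The lid is flat, and the heights come out a few mm below nominal, so I'll grip at TCP z of about 125, which is safe either way.

```bash
python3 -m crank '[[[0.71,-0.22,0,0,0,0,60],[0.71,-0.22,0,0,0,0,60],[0.72,-0.23,0.3,0,0,0,60],[0,0,0.6,0,0,0,60],[0,0,0.6,0,0,0,60],[0,0,0.6,0,0,0,60],[0,0,0.3,0,0,0,60],[0,0,0,0,0,0,60]]]'
python3 - <<'E'
from h import *
s=sense();im=capture("wrist");cv2.imwrite("pics/w4.png",im)
m=model("wrist",s);p=s["eef_pos"];print(p,s["force"],[proj(m,[*p[:2],z]) for z in(118,154)])
cv2.imwrite("pics/w4c.png",cv2.resize(im[60:300,120:400],None,fx=2,fy=2))
E
```

```text
time_s: 9.15
eef_pos: [566.6, -15.8, 154.5]
ee_rot: [-0.0, 0.978, 0.211, -0.001]
force: [-0.1, 0.3, -0.7]
grip_width: 0.703
grip_force: 0.0
[566.61678144 -15.84459458 154.54853553] [-0.09997682  0.26442739 -0.71172774] [(np.float64(261.6146811988977), np.float64(211.86041701131617)), (np.float64(261.7306206289389), np.float64(236.1733653705407))]
```

View pics/w4c.png

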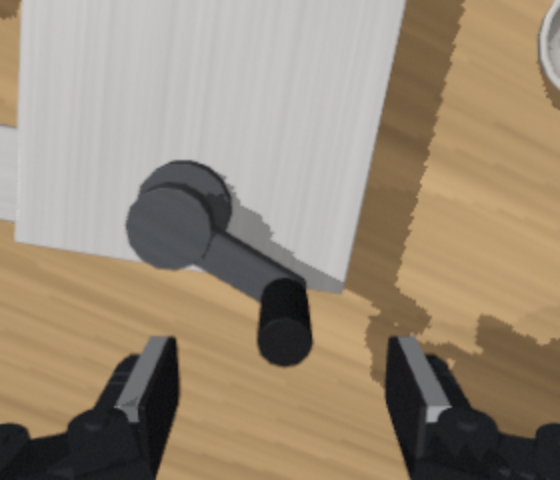

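The knob sits centred between the pads, with its top at full-image (262.5,230) against a TCP projection of (261.7,236). That calls for about +2 mm in tool x before descending and gripping.

```bash
python3 -m crank '[[[0.08,0,0.3,0,0,0,60],[0,0,0.3,0,0,0,60],[0,0,0.3,0,0,0,60],[0,0,0.3,0,0,0,60],[0,0,0,0,0,0,60],[0,0,0,0,0,0,0],[0,0,0,0,0,0,0],[0,0,0,0,0,0,0]]]' 30
python3 -m crank '[[[0,0,0,0,0,0,0],[0,0,0,0,0,0,0],[0,0,0,0,0,0,0],[0,0,0,0,0,0,0],[0,0,0,0,0,0,0],[0,0,0,0,0,0,0],[0,0,0,0,0,0,0],[0,0,0,0,0,0,0]]]'
python3 -c "
from rig import *;s=sense();print(s['eef_pos'],s['force'],s['grip_width']*85.4,s['grip_force'])"
```

```text
time_s: 10.0
eef_pos: [569.0, -15.4, 125.6]
ee_rot: [0.0, 0.978, 0.211, 0.0]
force: [-1.1, -1.9, 3.3]
grip_width: 0.199
grip_force: 24.8
time_s: 10.8
eef_pos: [569.0, -15.4, 125.5]
ee_rot: [0.0, 0.978, 0.211, 0.0]
force: [1.3, -2.8, 5.1]
grip_width: 0.198
grip_force: 29.5
[568.99042396 -15.42532801 125.50128009] [ 1.29494634 -2.75882929  5.08740684] 16.911137016269688 29.466946721076965
```

```bash
cat > rows.py <<'E'
import sys,numpy as np
# phi0, step, n : knob circle in world, rows in tool axes (units of 25 mm)
p,st,n=float(sys.argv[1]),float(sys.argv[2]),int(sys.argv[3]);a=.425;r=50
f=p+st*np.arange(n+1);P=r*np.c_[np.cos(f),np.sin(f)];d=np.diff(P,axis=0)/25
for i in range(n):print(round(f[i+1],2),np.round([d[i]@[np.cos(a),np.sin(a)],d[i]@[np.sin(a),-np.cos(a)]],2))
E
python3 rows.py -1.66 0.17 8; python3 rows.py -0.30 0.07 16
```

```text
-1.49 [0.31 0.14]
-1.32 [0.33 0.09]
-1.15 [0.34 0.03]
-0.98 [ 0.34 -0.03]
-0.81 [ 0.33 -0.08]
-0.64 [ 0.31 -0.14]
-0.47 [ 0.28 -0.19]
-0.3 [ 0.25 -0.23]
-0.23 [ 0.09 -0.11]
-0.16 [ 0.08 -0.11]
-0.09 [ 0.07 -0.12]
-0.02 [ 0.06 -0.12]
0.05 [ 0.06 -0.13]
0.12 [ 0.05 -0.13]
0.19 [ 0.04 -0.13]
0.26 [ 0.03 -0.14]
0.33 [ 0.02 -0.14]
0.4 [ 0.01 -0.14]
0.47 [-0.   -0.14]
0.54 [-0.01 -0.14]
0.61 [-0.02 -0.14]
0.68 [-0.03 -0.14]
0.75 [-0.04 -0.13]
0.82 [-0.05 -0.13]
```

```bash
python3 -m crank '[[[0.31,0.14,0,0,0,0,0],[0.33,0.09,0,0,0,0,0],[0.34,0.03,0,0,0,0,0],[0.34,-0.03,0,0,0,0,0],[0,0,0,0,0,0,0],[0,0,0,0,0,0,0],[0,0,0,0,0,0,0],[0,0,0,0,0,0,0]]]'
python3 -c "
from rig import *;s=sense();print(s['eef_pos'],s['force'],s['grip_width']*85.4,s['grip_force'])"
```

```text
time_s: 11.6
eef_pos: [602.7, -7.5, 125.8]
ee_rot: [0.001, 0.978, 0.211, 0.002]
force: [4.4, -5.3, 3.8]
grip_width: 0.194
grip_force: 29.7
[602.6847099   -7.50627392 125.78935636] [ 4.4377743  -5.25546518  3.7604842 ] 16.56508705629276 29.743500351905823
```

```bash
python3 -m crank '[[[0.34,-0.03,0,0,0,0,0],[0.31,-0.14,0,0,0,0,0],[0.28,-0.19,0,0,0,0,0],[0.25,-0.23,0,0,0,0,0],[0,0,0,0,0,0,0],[0,0,0,0,0,0,0],[0,0,0,0,0,0,0],[0,0,0,0,0,0,0]]]'
python3 -c "
from rig import *;s=sense();print(s['eef_pos'],s['force'],s['grip_width']*85.4,s['grip_force'])"
```

```text
time_s: 12.4
eef_pos: [623.3, 19.4, 125.7]
ee_rot: [-0.0, 0.977, 0.211, 0.002]
force: [5.3, -1.3, 4.0]
grip_width: 0.198
grip_force: 29.7
[623.26153847  19.44702378 125.7486639 ] [ 5.32244692 -1.3404234   4.03131642] 16.93927527293519 29.731714725494385
```

```bash
python3 -m crank '[[[0.12,-0.09,0,0,0,0,0],[0.08,-0.11,0,0,0,0,0],[0,0,0,0,0,0,0],[0,0,0,0,0,0,0],[0.07,-0.12,0,0,0,0,0],[0.06,-0.12,0,0,0,0,0],[0,0,0,0,0,0,0],[0,0,0,0,0,0,0]]]'
```

```text
time_s: 13.2
eef_pos: [625.7, 33.0, 125.6]
ee_rot: [-0.0, 0.977, 0.211, 0.001]
force: [3.5, -0.9, 5.2]
grip_width: 0.198
grip_force: 29.7
```

```bash
python3 -m crank '[[[0.06,-0.13,0,0,0,0,0],[0.05,-0.13,0,0,0,0,0],[0,0,0,0,0,0,0],[0,0,0,0,0,0,0],[0,0,0,0,0,0,0],[0,0,0,0,0,0,0],[0,0,0,0,0,0,0],[0,0,0,0,0,0,0]]]'
```

```text
time_s: 14.0
eef_pos: [625.0, 39.8, 125.2]
ee_rot: [-0.001, 0.978, 0.211, 0.0]
force: [5.3, 2.1, 3.3]
grip_width: 0.196
grip_force: 29.6
```

```bash
python3 -m crank '[[[0.05,-0.12,0,0,0,0,0],[0.04,-0.13,0,0,0,0,0],[0,0,0,0,0,0,0],[0,0,0,0,0,0,0],[0,0,0,0,0,0,0],[0,0,0,0,0,0,0],[0,0,0,0,0,0,0],[0,0,0,0,0,0,0]]]'
python3 - <<'E'
from rig import *
print(sense()['force'])
E
```

```text
time_s: 14.8
eef_pos: [624.1, 45.7, 125.2]
ee_rot: [-0.0, 0.978, 0.211, -0.0]
force: [1.2, 1.6, -3.1]
grip_width: 0.196
grip_force: 29.4
[ 1.20243664  1.60323635 -3.11964488]
```

```bash
python3 -m crank '[[[0.03,-0.13,0,0,0,0,0],[0.02,-0.13,0,0,0,0,0],[0,0,0,0,0,0,0],[0,0,0,0,0,0,0],[0,0,0,0,0,0,0],[0,0,0,0,0,0,0],[0,0,0,0,0,0,0],[0,0,0,0,0,0,0]]]'
```

```text
time_s: 15.6
eef_pos: [622.7, 52.2, 125.2]
ee_rot: [-0.0, 0.978, 0.211, -0.0]
force: [-2.2, 0.6, -3.1]
grip_width: 0.195
grip_force: 29.5
```

The force flipped to -3 N at a turn of about 0.1, so the bolt is off the thread edge. I'll let it sink.

```bash
python3 -m crank '[[[0,0,0.04,0,0,0,0],[0,0,0.04,0,0,0,0],[0,0,0.04,0,0,0,0],[0,0,0.04,0,0,0,0],[0,0,0.04,0,0,0,0],[0,0,0,0,0,0,0],[0,0,0,0,0,0,0],[0,0,0,0,0,0,0]]]'
```

```text
time_s: 16.4
eef_pos: [622.8, 52.2, 120.3]
ee_rot: [0.0, 0.978, 0.211, -0.0]
force: [-3.6, 0.7, -2.9]
grip_width: 0.198
grip_force: 29.5
```

```bash
python3 -m crank '[[[0,0,0.02,0,0,0,0],[0,0,0.02,0,0,0,0],[0,0,0,0,0,0,0],[0,0,0,0,0,0,0],[0,0,0,0,0,0,0],[0,0,0,0,0,0,0],[0,0,0,0,0,0,0],[0,0,0,0,0,0,0]]]'
```

```text
time_s: 17.2
eef_pos: [623.2, 52.2, 119.7]
ee_rot: [0.0, 0.978, 0.211, 0.001]
force: [-1.6, 1.3, 5.8]
grip_width: 0.19
grip_force: 30.2
```

```bash
python3 rows.py 0.36 -0.17 38
```

```text
0.19 [-0.05  0.34]
0.02 [-0.11  0.32]
-0.15 [-0.16  0.3 ]
-0.32 [-0.21  0.27]
-0.49 [-0.25  0.23]
-0.66 [-0.29  0.18]
-0.83 [-0.31  0.13]
-1.0 [-0.33  0.08]
-1.17 [-0.34  0.02]
-1.34 [-0.34 -0.04]
-1.51 [-0.33 -0.09]
-1.68 [-0.31 -0.15]
-1.85 [-0.28 -0.2 ]
-2.02 [-0.24 -0.24]
-2.19 [-0.19 -0.28]
-2.36 [-0.15 -0.31]
-2.53 [-0.09 -0.33]
-2.7 [-0.03 -0.34]
-2.87 [ 0.02 -0.34]
-3.04 [ 0.08 -0.33]
-3.21 [ 0.13 -0.31]
-3.38 [ 0.19 -0.28]
-3.55 [ 0.23 -0.25]
-3.72 [ 0.27 -0.21]
-3.89 [ 0.3  -0.16]
-4.06 [ 0.32 -0.1 ]
-4.23 [ 0.34 -0.05]
-4.4 [0.34 0.01]
-4.57 [0.33 0.07]
-4.74 [0.32 0.12]
-4.91 [0.29 0.17]
-5.08 [0.26 0.22]
-5.25 [0.22 0.26]
-5.42 [0.17 0.29]
-5.59 [0.12 0.32]
-5.76 [0.06 0.33]
-5.93 [0.   0.34]
-6.1 [-0.05  0.34]
```

```bash
python3 -m crank '[[[-0.05,0.34,0,0,0,0,0],[-0.11,0.32,0.005,0,0,0,0],[-0.16,0.3,0.006,0,0,0,0],[-0.21,0.27,0.006,0,0,0,0],[-0.25,0.23,0.006,0,0,0,0],[-0.29,0.18,0.006,0,0,0,0],[0,0,0,0,0,0,0],[0,0,0,0,0,0,0]]]'
```

```text
time_s: 18.0
eef_pos: [615.5, 3.0, 118.7]
ee_rot: [0.001, 0.978, 0.211, 0.0]
force: [1.3, -2.0, 5.9]
grip_width: 0.193
grip_force: 30.2
```

```bash
python3 -m crank '[[[-0.31,0.13,0.006,0,0,0,0],[-0.33,0.08,0.007,0,0,0,0],[-0.34,0.02,0.006,0,0,0,0],[-0.34,-0.04,0.007,0,0,0,0],[-0.33,-0.09,0.006,0,0,0,0],[-0.31,-0.15,0.007,0,0,0,0],[0,0,0,0,0,0,0],[0,0,0,0,0,0,0]]]'
```

```text
time_s: 18.8
eef_pos: [569.8, -15.5, 117.8]
ee_rot: [0.0, 0.978, 0.211, -0.0]
force: [-1.0, -2.8, 7.3]
grip_width: 0.192
grip_force: 30.4
```

```bash
python3 -m crank '[[[-0.28,-0.2,0.006,0,0,0,0],[-0.24,-0.24,0.007,0,0,0,0],[-0.19,-0.28,0.006,0,0,0,0],[-0.15,-0.31,0.007,0,0,0,0],[-0.09,-0.33,0.006,0,0,0,0],[-0.03,-0.34,0.007,0,0,0,0],[0,0,0,0,0,0,0],[0,0,0,0,0,0,0]]]'
```

```text
time_s: 19.6
eef_pos: [529.8, 14.0, 116.6]
ee_rot: [-0.001, 0.977, 0.211, -0.001]
force: [-2.5, 1.8, 5.8]
grip_width: 0.197
grip_force: 30.4
```

```bash
python3 -m crank '[[[0.02,-0.34,0.006,0,0,0,0],[0.08,-0.33,0.006,0,0,0,0],[0.13,-0.31,0.006,0,0,0,0],[0.19,-0.28,0.007,0,0,0,0],[0.23,-0.25,0.006,0,0,0,0],[0.27,-0.21,0.006,0,0,0,0],[0,0,0,0,0,0,0],[0,0,0,0,0,0,0]]]'
```

```text
time_s: 20.4
eef_pos: [533.9, 62.3, 115.6]
ee_rot: [-0.0, 0.978, 0.211, 0.0]
force: [3.9, -0.6, 2.2]
grip_width: 0.192
grip_force: 30.1
```

```bash
python3 -m crank '[[[0.3,-0.16,0.006,0,0,0,0],[0.32,-0.1,0.006,0,0,0,0],[0.34,-0.05,0.006,0,0,0,0],[0.34,0.01,0.007,0,0,0,0],[0.33,0.07,0.006,0,0,0,0],[0.32,0.12,0.006,0,0,0,0],[0,0,0,0,0,0,0],[0,0,0,0,0,0,0]]]'
```

```text
time_s: 21.2
eef_pos: [577.3, 84.6, 114.8]
ee_rot: [-0.0, 0.978, 0.211, 0.0]
force: [2.6, -2.2, 3.8]
grip_width: 0.196
grip_force: 30.2
```

```bash
python3 -m crank '[[[0.29,0.17,0.007,0,0,0,0],[0.26,0.22,0.006,0,0,0,0],[0.22,0.26,0.007,0,0,0,0],[0.17,0.29,0.006,0,0,0,0],[0.12,0.32,0.007,0,0,0,0],[0.06,0.33,0.006,0,0,0,0],[0,0.34,0.006,0,0,0,0],[-0.04,0.25,0.003,0,0,0,0]]]'
python3 -m crank '[[[0,0,0,0,0,0,0],[0,0,0,0,0,0,0],[0,0,0,0,0,0,0],[0,0,0,0,0,0,0],[0,0,0,0,0,0,0],[0,0,0,0,0,0,0],[0,0,0,0,0,0,0],[0,0,0,0,0,0,0]]]'
python3 - <<'E'
from h import *
cv2.imwrite("pics/end.png",cv2.resize(capture("scene")[170:300,170:320],None,fx=4,fy=4))
E
```

```text
time_s: 22.0
eef_pos: [624.9, 45.7, 113.7]
ee_rot: [-0.0, 0.978, 0.211, 0.001]
force: [0.5, 1.7, 4.2]
grip_width: 0.198
grip_force: 30.2
time_s: 22.8
eef_pos: [624.3, 46.2, 113.9]
ee_rot: [0.0, 0.978, 0.211, 0.001]
force: [5.0, -1.3, 4.9]
grip_width: 0.198
grip_force: 30.2
```

View pics/end.png

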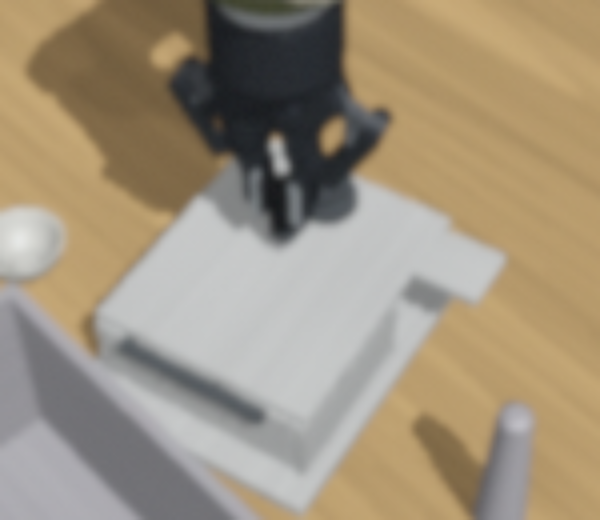

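The picture shows the lid shut, the knob held at about (285,215) in the crop, and the bystanders in view (mandrel, dish) in place. The TCP has sunk 11.6 mm in all and is at rest, so I'm handing in.

```bash
python3 -c "
from rig import *
print(finish_job())"
```

```text
the job is handed in; nothing more can be done
None
```

I handed in the job at 22.8 s without a returned verdict: the lid is shut, the bolt dropped off the thread edge at about 0.1 rad and was turned forward about one turn (hand sunk about 11.6 mm in all), and the fingers still grip the crank knob at 30 N.

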